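Release the jar vice: unhook the pawl and wind the crank back

TASK

A jam jar is clamped in the jar vice, and a red drop pawl hooked under a tooth keeps its crank from turning back. Ease the crank clockwise just enough to unhook the pawl without squeezing the glass hard, lift the pawl right over until it lies back on its rest, and then wind the crank anticlockwise, gently and by feel, until the jaw is fully open and rests firmly against the hidden stop in the housing. Let go with everything staying like that, the jar standing in its place, and nothing else knocked about.

Things in the scene. Friction and masses are not known exactly. Their poses are not given: they have to be found in the camera images.
- vice: jar vice, fixed on a wooden board that covers the burners (top 60 mm over the range top): grey base 126x350x16 mm. Origin on the board under the toothed wheel's vertical axis; z up (heights below are in this frame), +y from wheel to jar, -y to the pawl. Gear housing 96x108 mm, to z 62 mm, hides the stop. Jar at y 147 mm, fixed jaw ends at y 209 mm. All but crank, pawl, jar is below z 90 mm.
- wheel: steel wheel with ten hooked teeth (outer radius 53 mm, z 66 to 84 mm) and the crank; origin is the vice's, x axis along the crank. Starts within 0.02 rad of the vice's x; turning anticlockwise from above opens the jaw 15 mm per rad. Friction takes 4 to 6 N at the knob and holds it where it is left. The hidden stop comes 1.0 to 2.3 rad on, elsewhere each time. Over 30 N strains the teeth.
- crank_grip (a point): centre of the black crank knob: upright, round, diameter 18 mm, z 100 to 142 mm (this point 126 mm), 55 mm from the wheel's axis, on a flat arm whose top is at z 99 mm. It spins freely on its pin, so it can be pinched from above and led round the circle without turning the hand. Its x axis points outwards along the crank.
- pawl (a joint): swing of the red drop pawl, rad: 0 = down, nose between the teeth; positive = lifted; past about 1.3 it falls on by its own weight to its rest at 1.85, leaning away from the wheel. Hinge level, along the vice's x, at y -115, z 78 mm. At the start the nose is hooked under a tooth's lip and cannot rise; 5 to 6 mm of knob travel clockwise (0.11 rad) unhooks it; then it lifts with under 2 N.
- pawl_grip (a point): middle of the free part of the pawl's black lifting bar: level, round, diameter 9 mm, along the vice's x from x 5 to 56 mm (this point x 30 mm), free below and on both sides. With the pawl down it is at y -77, z 125 mm in the vice's frame; it swings on a circle of radius 60 mm about the pawl's hinge, up and towards -y, and can turn in the fingers as it goes.
- jaw: grey plate 100x12x48 mm with a sprung black pad; origin at the vice's at first, moves along the vice's -y. It presses the jar with 1 to 6 N at first, 1.4 N more per mm of knob travel clockwise; never 30 N. On the stop's buffer the knob force rises 0.9 N per mm; 1 N more there is 3.7 N at the jaw: firmly home from 10 N (knob about 9 N), never 75 N (knob 24 N).
- jam_jar: glass jam jar with a red lid, 65x65x97 mm, loose, standing on the vice's base between the pad and two black rubber posts; origin at the centre of its underside. Not to be touched.
- mug: cream and pink mug, 90x122x105 mm, bystander, origin at the centre of its underside. Leave alone.
- honey_jar: honey jar with a black lid, 65x65x86 mm, bystander, origin at the centre of its underside. Leave alone.
- pepper_mill: wooden pepper mill, 58x58x170 mm, bystander, origin at the centre of its underside. Leave alone.
- salt_shaker: glass salt shaker, 44x44x90 mm, bystander, origin at the centre of its underside. Leave alone.
- scourer: dark scourer, 120x82x38 mm, bystander, origin at the centre of its underside. Leave alone.
- spice_jar: small spice jar with a red cap, 40x40x106 mm, bystander, origin at the centre of its underside. Leave alone.

How it is judged:
By the outcome, as a careful person would: the job done as asked, in the order asked, and still so for the second after the job is handed in, with the robot touching nothing.
It also fails if it takes over 67 s, if anything falls off the work surface, if the arm or the gripper's body presses on something with over 40 N, if the wrist force passes 120 N, or if a joint passes its speed limit or range.

ROBOT

A 7-joint arm with a two-finger parallel gripper is mounted at the origin on a cart in front of the work surface, level with it; the furniture and walls round the work are solid. World frame = base frame: x ahead of the robot, y to its left, z up, the work surface at z = 0. Lengths are in m, angles in rad, forces in N, time in s.
With the tool pointing down it reaches from about 0.4 to 0.85 m from the base axis. Payload 4.4 kg.
Tool frame: the origin (TCP) lies between the finger pads; the fingertips stand 17 mm ahead of it and the grasp point (between the pads) lies 2 mm behind it; z points along the fingers, y is the direction in which the jaws open and shut (so a half turn about z gives the same grasp; the last joint's range is limited). The gripper opens to 94 mm and grips with 3 to 60 N. Pads are 16 mm wide; open, the fingers measure 119 mm over their backs; the gripper's body (75 mm by 177 mm) begins 78 mm behind the grasp point.
Start: joints at [-1.325, 0.628, 0.038, 1.517, -0.027, 0.996, -0.02], TCP at [0.199, 0.619, 0.222] pointing down, gripper open.
Joint ranges: [-3.06, 3.06], [-0.37, 2.12], [-1.25, 1.32], [0.18, 2.47], [-1.1, 4.24], [0.23, 1.98], [-2.94, 2.94]. Speed limits (rad/s): [2.57, 2.57, 3.14, 3.14, 3.14, 3.14, 3.14].

INTERFACE

Orientations are given as a unit quaternion [x, y, z, w].
In Python, from cell import monitor, optics, order gives the robot as it stands. The module is installed in compiled form; this text tells all that it offers.
- The arm moves only by the tool apply_moves, never from a script. Its argument "steps" is a list of rows, each a list of 5 numbers: the gripper's target within -1 to 1 (fully open at 1, half-way at 0, shut at -1), then the shift along the world's x, y, z in units of 50 mm (1.0 is 50 mm), then the turn about the world's z in units of 5 degrees (1.0 is 5 degrees). A call has 1 to 8 rows; each row shifts and turns the commanded pose from where the row before left it; what a row does not reach is not made up. A row lasts 1/8 s, in which the tool goes at most 62.5 mm and 10.7 degrees, less where a joint would pass 70% of its speed; a pose out of reach is approached as far as the arm can. A call with a number of a shift or a turn outside -1 to 1 is refused whole. A call with a gripper value outside its range is refused whole. The fingers move at their own pace and stop on an object; "force" is the grip in N (left out, the last holds). Time passes only in rows, so rows that do not move let the fingers close. It gives the time, the measured TCP pose, the force and the opening at its end, in the units of the state.
- monitor.get_obs(): the state, without advancing time (a new reading comes with each control period).
- optics.camera(name): name is "side" or "top"; returns the picture (384x512x3 uint8, blue, green, red); there is no depth.
- optics.get_calibration(name): a dict with "camera_matrix" (3x3 intrinsics, pixels), "rvec" (rotation vector, rad) and "tvec" (3), from world to camera coordinates, as OpenCV has them. Camera axes: x right, y down, z forward; pixel columns grow to the right and rows downward; lengths in m; the calibration is good to about 2 mm. A picture is of the moment at which its call begins. get_calibration takes no time and is no camera call.
- order.job_done(): hands the job in, once; it reports no verdict.
Trained networks look in the newest picture that a camera, given by its name, has taken for a name from the list of things; names that differ only in an ending like _2 or _b are one class to them, and where a whole thing is asked for, a point or a joint stands for the part that bears it (a point fixed in the world has none). Each returns a list of dicts, best first, with "score" (0 to 1); they miss things now and then, are a little off and sometimes report something else, mostly with a low value. They report only what shows in the picture. A call takes as long as a camera call.
- optics.trace(camera, label): "mask" (384x512 bool, what is visible of it).
- optics.mark_of(camera, label): "xyz" ([x, y, z] in m, in world coordinates, good to about 4 mm: a listed point, or the origin of a listed thing).
The state is a dict: "time": time; "q": joint angles; "joint_vel": joint speeds; "tau": joint torques, N m; "ee_pos": TCP position; "orientation": TCP orientation; "contact_force": force on the tool from outside, world axes, zero at the start; "wrist_torque": the same for the moment, N m; "opening": finger opening in m.
Only numpy, scipy, OpenCV 4.12 (cv2) and the standard library are available. Lean on these libraries where they do the work, as an engineer would, in place of code of your own. Each camera call takes 0.05 s, during which the arm holds its last target.

## Working session

There is one attempt and no reset: what is moved stays moved. The work goes in short steps, Python scripts to look and compute and a tool call to move; the robot and the scene stay as the last step left them, time stands still between calls to the robot, and variables do not carry over. Pictures are saved under pics/ and viewed, and the job is handed in when it is done.

Besides the shell and the picture viewer there is one more tool, called after "Request:" by a JSON object that holds its "fn" and its "kwargs". apply_moves: Moves the arm, as the interface text tells. Shifts and turns lie within -1 to 1; 1 stands for 50 mm of shift or 5 degrees of turn. Its arguments: {"type":"object","properties":{"steps":{"type":"array","items":{"type":"array","items":{"type":"number"}}},"force":{"type":"number"}},"required":["steps"]}

```bash
mkdir -p pics; cat > h.py <<'E'
import numpy as np,cv2
from cell import monitor,optics,order
def cal(n):
    c=optics.get_calibration(n);return np.array(c["camera_matrix"],float),np.array(c["rvec"],float).ravel(),np.array(c["tvec"],float).ravel()
def proj(n,P):
    K,r,t=cal(n);return cv2.projectPoints(np.atleast_2d(np.array(P,float)),r,t,K,None)[0].reshape(-1,2)
def back(n,uv,z):
    K,r,t=cal(n);R=cv2.Rodrigues(r)[0];d=R.T@np.linalg.inv(K)@np.array([uv[0],uv[1],1.]);o=-R.T@t
    return o+d*(z-o[2])/d[2]
E
python3 - <<'E'
from h import *
for n in("side","top"):
    im=optics.camera(n);cv2.imwrite(f"pics/{n}0.png",im)
    for l in["vice","wheel","crank_grip","pawl_grip","jaw","jam_jar"]:
        print(n,l,[(round(d["score"],2),np.round(d["xyz"],4)) for d in optics.mark_of(n,l)][:2])
o=monitor.get_obs();print({k:np.round(v,3) for k,v in o.items()})
E
```

```text
side vice [(0.62, array([ 0.4961, -0.2258,  0.0588])), (0.16, array([ 0.3781, -0.5234,  0.0599]))]
side wheel []
side crank_grip [(0.59, array([ 0.5502, -0.2351,  0.1844]))]
side pawl_grip [(0.79, array([ 0.5139, -0.3051,  0.1901]))]
side jaw []
side jam_jar [(0.67, array([ 0.4952, -0.5567,  0.0569]))]
top vice [(0.7, array([ 0.4984, -0.2271,  0.0625]))]
top wheel [(0.6, array([ 0.5002, -0.2203,  0.0599]))]
top crank_grip [(0.73, array([ 0.5545, -0.2376,  0.1907]))]
top pawl_grip [(0.53, array([ 0.5133, -0.3091,  0.1872]))]
top jaw []
top jam_jar [(0.94, array([ 0.5259, -0.0813,  0.0716])), (0.34, array([ 0.5665, -0.5552,  0.0573]))]
{'time': np.float64(0.7), 'q': array([-1.325,  0.628,  0.039,  1.517, -0.027,  0.996, -0.02 ]), 'joint_vel': array([-0.   , -0.   , -0.001,  0.001, -0.   ,  0.001,  0.001]), 'tau': array([-1.0000e-03, -5.4943e+01,  1.1420e+00, -1.8691e+01, -5.2000e-02,
        1.6000e-02,  0.0000e+00]), 'ee_pos': array([0.199, 0.619, 0.223]), 'orientation': array([ 0.155,  0.988,  0.   , -0.   ]), 'contact_force': array([-0.199, -0.141,  0.728]), 'wrist_torque': array([0.014, 0.027, 0.018]), 'opening': np.float64(0.094)}
```

View pictures.

View pics/side0.png

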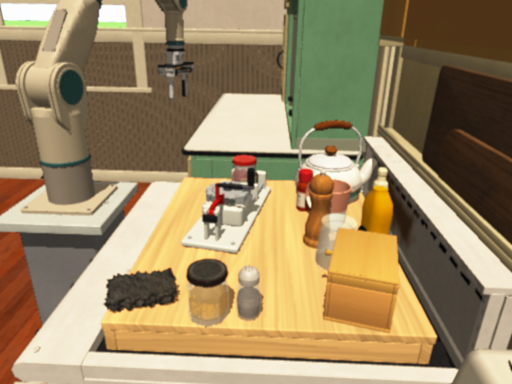

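View pics/top0.png

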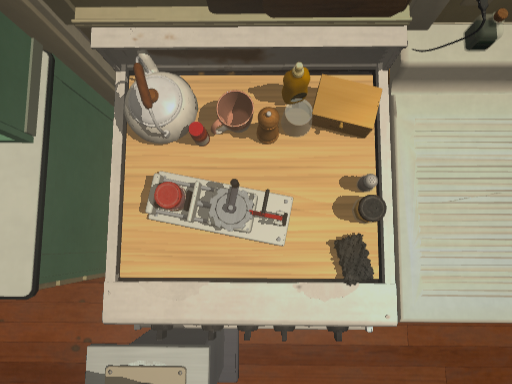

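```bash
cat >> h.py <<'E'
def V(p,a,pts):
    pts=np.atleast_2d(np.array(pts,float));c,s=np.cos(a),np.sin(a)
    return np.c_[p[0]+c*pts[:,0]-s*pts[:,1],p[1]+s*pts[:,0]+c*pts[:,1],0.06+pts[:,2]]
E
python3 - <<'E'
from h import *
from scipy.optimize import least_squares
L={"vice":[0,0,0],"wheel":[0,0,0],"crank_grip":[.055,0,.126],"pawl_grip":[.03,-.077,.125],"jam_jar":[0,.147,.016]}
obs=[("vice",.4984,-.2271),("vice",.4961,-.2258),("wheel",.5002,-.2203),("crank_grip",.5502,-.2351),("crank_grip",.5545,-.2376),("pawl_grip",.5139,-.3051),("pawl_grip",.5133,-.3091),("jam_jar",.5259,-.0813)]
f=lambda x:np.concatenate([(V(x[:2],x[2],L[l])[0,:2]-[u,v])for l,u,v in obs])
s=least_squares(f,[.5,-.226,-.18],loss="soft_l1",f_scale=.003);x=s.x;print(x,np.round(f(x)*1000,1))
for n,(cx,cy,w,h,k) in {"top":(140,160,165,95,4.8),"side":(170,145,120,110,5)}.items():
    im=cv2.imread(f"pics/{n}0.png");c=cv2.resize(im[cy:cy+h,cx:cx+w],None,fx=k,fy=k,interpolation=cv2.INTER_CUBIC)
    def pl(pts,col):
        q=((proj(n,V(x[:2],x[2],pts))-[cx,cy]+.5)*k).astype(int);cv2.polylines(c,[q],False,col,1)
    t=np.linspace(0,2*np.pi,40)
    for y0,y1 in[(-.14,.21)]:
        pl([[-.063,y0,.016],[.063,y0,.016],[.063,y1,.016],[-.063,y1,.016],[-.063,y0,.016]],(255,0,0))
    pl(np.c_[.053*np.cos(t),.053*np.sin(t),0*t+.084],(0,255,0))
    pl(np.c_[.055+.009*np.cos(t),.009*np.sin(t),0*t+.142],(0,255,255))
    pl(np.c_[.055+.009*np.cos(t),.009*np.sin(t),0*t+.1],(0,255,255))
    pl([[.005,-.077,.125],[.056,-.077,.125]],(255,0,255))
    pl(np.c_[.0325*np.cos(t),.147+.0325*np.sin(t),0*t+.113],(255,255,0))
    cv2.imwrite(f"pics/{n}1.png",c)
E
```

```text
[ 0.49838625 -0.22559232 -0.18884818] [-0.   1.5  2.3  0.2 -1.8 -5.3  2.2 -0.8 -2.1  1.7 -0.5 -1.8  0.1  2.2
  0.1  0.1]
```

View pics/top1.png

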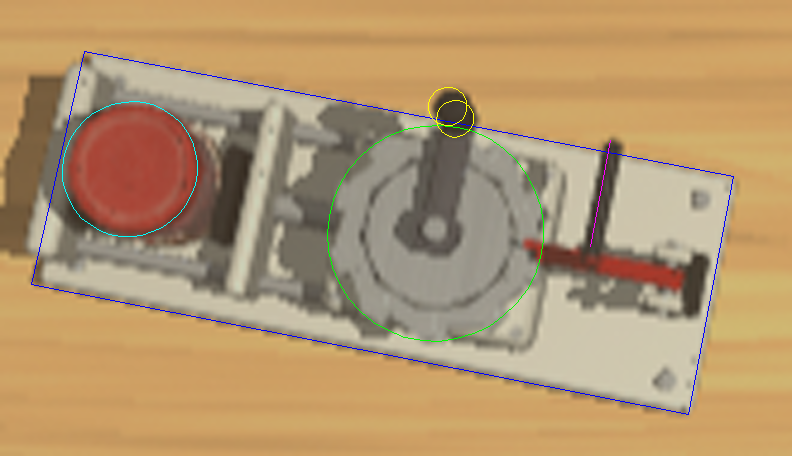

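View pics/side1.png

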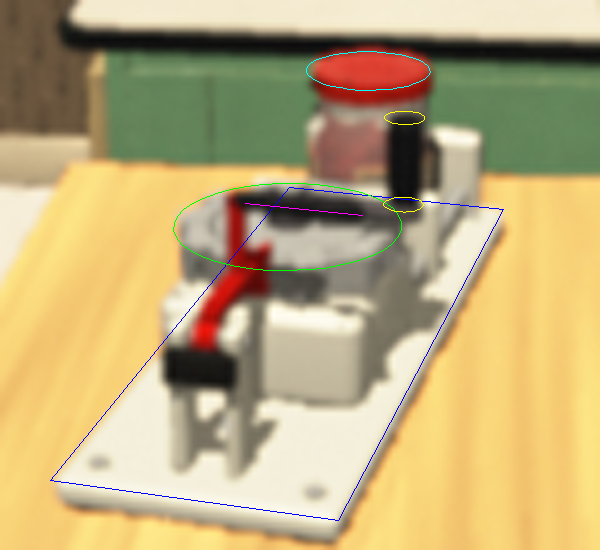

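Request:
{"fn": "apply_moves", "kwargs": {"steps": [[0,0.4,-0.64,0.2,-1],[0,0.4,-0.64,0.2,-1],[0,0.4,-0.64,0.2,-1],[0,0.4,-0.64,0.2,-1],[0,0.4,-0.64,0.2,-1],[0,0.4,-0.64,0.2,-1],[0,0.4,-0.64,0.2,-1],[0,0.4,-0.64,0.2,-1]], "force": 20}}

```text
time: 1.7
ee_pos: [0.3602, 0.3611, 0.3031]
orientation: [0.486, 0.874, 0.0, -0.0]
contact_force: [-0.0, -0.2, -0.5]
opening: 0.0469
```

```bash
cat > s.py <<'E'
from h import *
import sys
P=(.4984,-.2256);A=-.1888
o=monitor.get_obs();e=o["ee_pos"];q=o["orientation"]
from scipy.spatial.transform import Rotation as Ro
y=Ro.from_quat(q).as_matrix()
d=e[:2]-P;c,s=np.cos(A),np.sin(A)
f=o["contact_force"]
print("t%.2f"%o["time"],"q",np.round(o["q"],2),"ee",np.round(e,4),"toolyang%.1f"%np.degrees(np.arctan2(y[1,1],y[0,1])),"tz",np.round(y[:,2],3))
print("vice frame mm",np.round([1e3*(c*d[0]+s*d[1]),1e3*(-s*d[0]+c*d[1]),1e3*(e[2]-.06)],1),"f vice",np.round([c*f[0]+s*f[1],-s*f[0]+c*f[1],f[2]],2),"op %.1f"%(1e3*o["opening"]))
E
python3 s.py
```

```text
t1.70 q [-1.04  0.35  0.27  1.8  -0.11  1.01 -0.17] ee [0.3602 0.3611 0.3031] toolyang31.9 tz [ 0.  0. -1.]
vice frame mm [-245.8  550.3  243.1] f vice [ 0.03 -0.19 -0.47] op 46.9
```

Request:
{"fn": "apply_moves", "kwargs": {"steps": [[0,0.3,-0.74,0,-1],[0,0.3,-0.74,0,-1],[0,0.3,-0.74,0,-1],[0,0.3,-0.74,0,-1],[0,0.3,-0.74,0,-1],[0,0.3,-0.74,0,-1],[0,0.2,-0.74,0,-1],[0,0.2,-0.74,0,-1]]}}

```text
time: 2.7
ee_pos: [0.4696, 0.065, 0.3028]
orientation: [0.755, 0.655, 0.0, -0.0]
contact_force: [0.4, 0.5, -0.2]
opening: 0.047
```

Request:
{"fn": "apply_moves", "kwargs": {"steps": [[0,0.2,-0.74,0,-1],[0,0.2,-0.74,0,-1],[0,0.2,-0.74,0,-1],[0,0.2,-0.74,0,-1],[0,0.2,-0.74,0,-1],[0,0.2,-0.74,0,-1],[0,0.2,-0.74,0,-1],[0,0.2,-0.74,0,-1]]}}

```text
time: 3.7
ee_pos: [0.5494, -0.2308, 0.3027]
orientation: [0.934, 0.358, 0.0, -0.0]
contact_force: [0.5, 0.2, 0.2]
opening: 0.0471
```

```bash
python3 s.py
```

```text
t3.70 q [-0.08  0.56  0.71  1.58 -0.39  1.15 -0.12] ee [ 0.5494 -0.2308  0.3027] toolyang-48.1 tz [ 0.  0. -1.]
vice frame mm [ 51.1   4.4 242.7] f vice [0.44 0.31 0.15] op 47.1
```

Request:
{"fn": "apply_moves", "kwargs": {"steps": [[0,0.06,-0.1,0,-1],[0,0,0,0,-1],[0,0,0,0,-1],[0,0,0,0,-1],[0,0,0,0,-1],[0,0,0,0,-1],[0,0,0,0,-1],[0,0,0,0,-1]]}}

```text
time: 4.7
ee_pos: [0.5521, -0.2346, 0.3027]
orientation: [1.0, 0.017, 0.0, -0.0]
contact_force: [0.1, -0.1, 0.1]
opening: 0.0467
```

Request:
{"fn": "apply_moves", "kwargs": {"steps": [[0,0,0,-0.2,-1],[0,0,0,-0.2,-1],[0,0,0,-0.3,-0.5],[0,0,0,-0.3,0],[0,0,0,0,0]]}}

```text
time: 5.32
ee_pos: [0.5517, -0.2337, 0.251]
orientation: [0.996, -0.09, -0.001, -0.001]
contact_force: [0.4, -0.2, 0.7]
opening: 0.0467
```

```bash
python3 s.py; python3 -c "
from h import *
for n in('side','top'):
    im=optics.camera(n);cx,cy,w,h=(140,140,180,110) if n=='top' else (150,80,160,160)
    cv2.imwrite(f'pics/{n}2.png',cv2.resize(im[cy:cy+h,cx:cx+w],None,fx=3.7,fy=3.7,interpolation=cv2.INTER_CUBIC))"
```

```text
t5.33 q [-0.17  0.69  0.93  1.64 -0.6   1.12 -0.84] ee [ 0.5517 -0.2337  0.251 ] toolyang-100.3 tz [-0.002  0.001 -1.   ]
vice frame mm [ 53.9   2.  191. ] f vice [ 0.46 -0.08  0.7 ] op 46.7
```

View pics/side2.png

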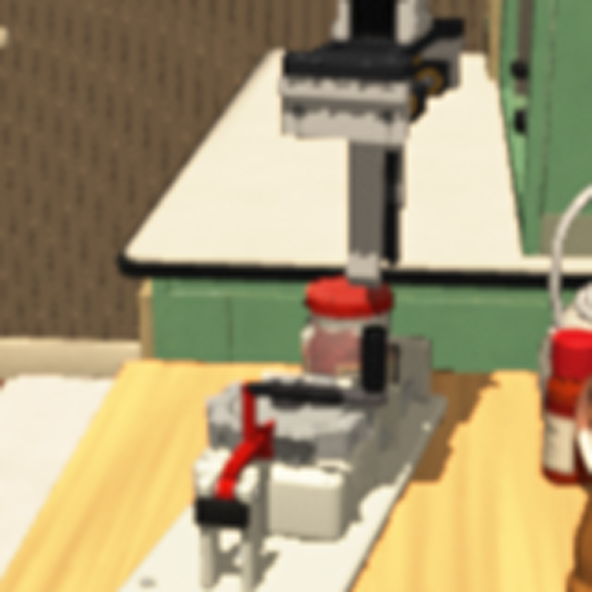

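View pics/top2.png

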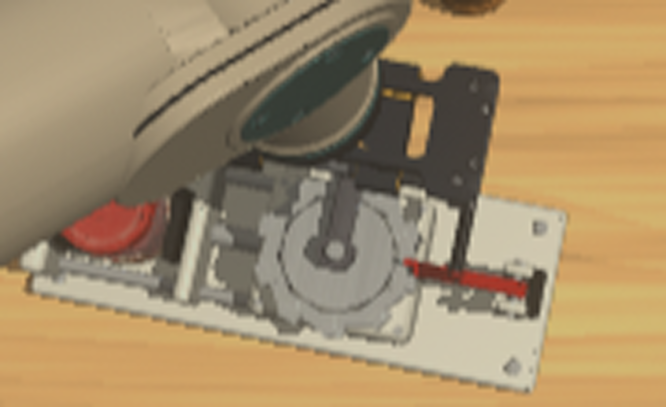

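Request:
{"fn": "apply_moves", "kwargs": {"steps": [[0,0.014,-0.043,-0.3,0],[0,0,0,-0.3,0],[0,0,0,-0.3,0],[0,0,0,-0.3,0],[0,0,0,-0.06,0],[0,0,0,0,0]], "force": 6}}

```text
time: 6.18
ee_pos: [0.5531, -0.2366, 0.1893]
orientation: [0.996, -0.09, -0.0, 0.0]
contact_force: [-1.0, -0.2, -0.9]
opening: 0.0469
```

```bash
python3 s.py
```

```text
t6.17 q [-0.14  0.75  0.87  1.71 -0.67  1.01 -0.78] ee [ 0.5531 -0.2366  0.1893] toolyang-100.4 tz [-0. -0. -1.]
vice frame mm [ 55.8  -0.5 129.3] f vice [-0.97 -0.35 -0.9 ] op 46.9
```

Request:
{"fn": "apply_moves", "kwargs": {"steps": [[-0.4,0,0,0,0],[-0.5,0,0,0,0],[-0.56,0,0,0,0],[-0.62,0,0,0,0],[-0.7,0,0,0,0],[-0.7,0,0,0,0]]}}

```text
time: 6.92
ee_pos: [0.5532, -0.2365, 0.1896]
orientation: [0.996, -0.09, 0.0, 0.0]
contact_force: [0.1, 0.8, 0.8]
opening: 0.0177
```

```bash
python3 s.py
```

```text
t6.92 q [-0.14  0.75  0.87  1.71 -0.67  1.01 -0.78] ee [ 0.5532 -0.2365  0.1896] toolyang-100.4 tz [ 0. -0. -1.]
vice frame mm [ 55.8  -0.4 129.6] f vice [-0.04  0.77  0.81] op 17.7
```

Request:
{"fn": "apply_moves", "kwargs": {"steps": [[-0.7,0,0,0,0],[-0.7,-0.006,-0.03,0,0],[-0.7,-0.006,-0.03,0,0],[-0.7,-0.006,-0.03,0,0],[-0.7,0,0,0,0]], "force": 25}}

```text
time: 7.55
ee_pos: [0.5528, -0.2382, 0.1895]
orientation: [0.996, -0.09, 0.0, -0.002]
contact_force: [-0.2, 5.8, 5.4]
opening: 0.0168
```

```bash
python3 s.py
```

```text
t7.55 q [-0.13  0.75  0.87  1.71 -0.67  1.01 -0.77] ee [ 0.5528 -0.2382  0.1895] toolyang-100.3 tz [ 0.     0.005 -1.   ]
vice frame mm [ 55.8  -2.2 129.5] f vice [-1.33  5.69  5.45] op 16.8
```

Request:
{"fn": "apply_moves", "kwargs": {"steps": [[-0.7,-0.006,-0.03,0,0],[-0.7,-0.006,-0.03,0,0],[-0.7,0,0,0,0]]}}

```text
time: 7.92
ee_pos: [0.5521, -0.241, 0.1895]
orientation: [0.996, -0.09, -0.0, -0.003]
contact_force: [0.6, 6.9, 5.7]
opening: 0.0175
```

```bash
python3 s.py
```

```text
t7.92 q [-0.13  0.75  0.87  1.7  -0.67  1.01 -0.77] ee [ 0.5521 -0.241   0.1895] toolyang-100.3 tz [ 0.     0.005 -1.   ]
vice frame mm [ 55.7  -5.  129.5] f vice [-0.68  6.91  5.7 ] op 17.5
```

Request:
{"fn": "apply_moves", "kwargs": {"steps": [[-0.7,-0.006,-0.03,0,0],[-0.7,-0.003,-0.02,0,0],[-0.7,0,0,0,0]]}}

```text
time: 8.3
ee_pos: [0.5515, -0.2431, 0.1895]
orientation: [0.996, -0.089, -0.0, -0.003]
contact_force: [-0.6, 7.4, 6.2]
opening: 0.0174
```

```bash
python3 s.py; python3 -c "
from h import *
n='side';im=optics.camera(n);cx,cy,w,h=(180,130,110,120)
cv2.imwrite(f'pics/{n}3.png',cv2.resize(im[cy:cy+h,cx:cx+w],None,fx=5,fy=5,interpolation=cv2.INTER_CUBIC))"
```

```text
t8.30 q [-0.12  0.75  0.87  1.7  -0.67  1.01 -0.76] ee [ 0.5515 -0.2431  0.1895] toolyang-100.3 tz [-0.     0.006 -1.   ]
vice frame mm [ 55.5  -7.2 129.5] f vice [-1.96  7.14  6.19] op 17.4
```

View pics/side3.png

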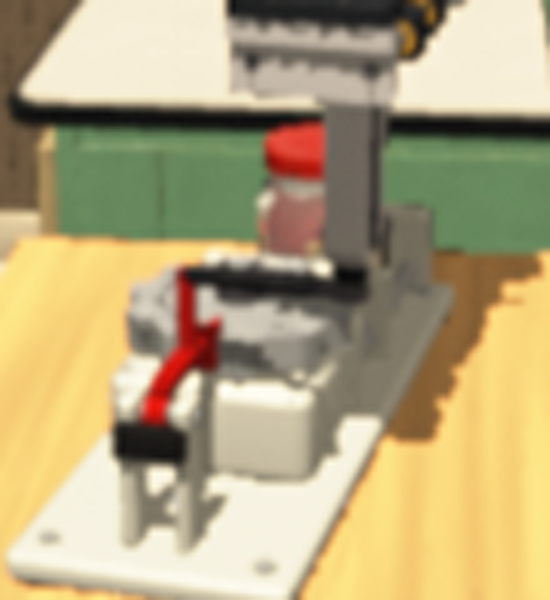

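Request:
{"fn": "apply_moves", "kwargs": {"steps": [[-0.7,0.01,0.06,0,0],[-0.7,0,0,0,0],[-0.4,0,0,0,0],[0,0,0,0,0],[0,0,0,0,0]]}}

```text
time: 8.98
ee_pos: [0.5515, -0.2441, 0.1893]
orientation: [0.996, -0.091, -0.0, 0.0]
contact_force: [0.6, 1.4, 0.5]
opening: 0.0438
```

```bash
python3 s.py
```

```text
t8.97 q [-0.13  0.75  0.87  1.71 -0.67  1.01 -0.77] ee [ 0.5515 -0.2441  0.1893] toolyang-100.4 tz [-0.    -0.001 -1.   ]
vice frame mm [ 55.6  -8.2 129.3] f vice [0.3  1.48 0.45] op 43.8
```

Request:
{"fn": "apply_moves", "kwargs": {"steps": [[0,0,0,0.3,0],[0,0,0,0.3,0],[0,0,0,0.3,0],[0,-0.18,-0.32,0.1,0],[0,-0.18,-0.32,0,0],[0,-0.18,-0.32,0,0],[0,-0.18,-0.32,0,0],[0,0,0,0,0]]}}

```text
time: 9.98
ee_pos: [0.514, -0.3096, 0.2395]
orientation: [0.996, -0.092, -0.0, 0.0]
contact_force: [0.1, 1.0, -0.2]
opening: 0.047
```

```bash
python3 s.py; python3 -c "
from h import *
for n in('side','top'):
    im=optics.camera(n);cx,cy,w,h=(140,140,180,110) if n=='top' else (180,130,110,120)
    cv2.imwrite(f'pics/{n}4.png',cv2.resize(im[cy:cy+h,cx:cx+w],None,fx=4.4,fy=4.4,interpolation=cv2.INTER_CUBIC))
    for l in ('crank_grip','pawl_grip'):print(n,l,[(round(d['score'],2),np.round(d['xyz'],4)) for d in optics.mark_of(n,l)][:2])
"
```

```text
t9.97 q [-0.02  0.69  0.91  1.66 -0.6   1.09 -0.7 ] ee [ 0.514  -0.3096  0.2395] toolyang-100.6 tz [-0.001 -0.001 -1.   ]
vice frame mm [ 31.1 -79.6 179.5] f vice [-0.12  0.96 -0.18] op 47.0
side crank_grip [(0.68, array([ 0.5503, -0.2407,  0.186 ]))]
side pawl_grip [(0.77, array([ 0.5129, -0.3062,  0.1894]))]
top crank_grip []
top pawl_grip [(0.7, array([ 0.5138, -0.3085,  0.1883])), (0.36, array([ 0.3774, -0.5221,  0.0633]))]
```

View pics/side4.png

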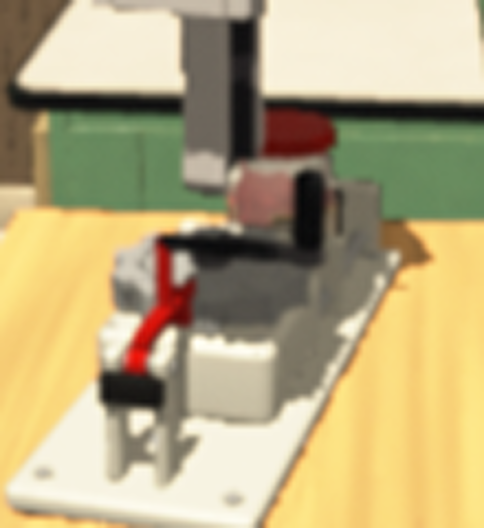

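View pics/top4.png

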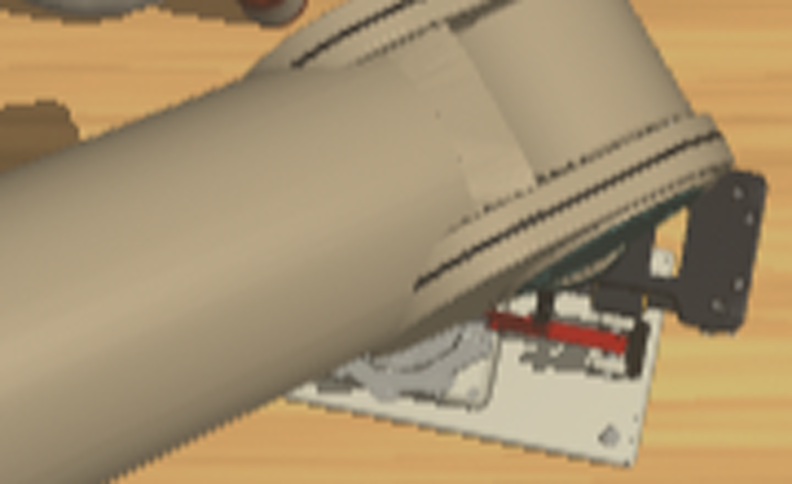

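Request:
{"fn": "apply_moves", "kwargs": {"steps": [[0,0.03,0.045,-0.2,0],[0,0,0,-0.3,0],[0,0,0,-0.3,0],[0,0,0,-0.3,0],[0,0,0,0,0],[-0.6,0,0,0,0],[-0.8,0,0,0,0],[-1,0,0,0,0]], "force": 6}}

```text
time: 11.28
ee_pos: [0.5174, -0.3054, 0.185]
orientation: [0.996, -0.09, 0.0, 0.0]
contact_force: [0.6, 0.6, 0.5]
opening: 0.0204
```

Request:
{"fn": "apply_moves", "kwargs": {"steps": [[-1,0,0,0,0],[-1,0,0,0,0]]}}

```text
time: 11.52
ee_pos: [0.5168, -0.3076, 0.1849]
orientation: [0.996, -0.091, 0.0, 0.002]
contact_force: [-0.3, -5.1, -1.7]
opening: 0.0086
```

```bash
python3 s.py
```

```text
t11.53 q [-0.    0.75  0.86  1.72 -0.66  0.99 -0.65] ee [ 0.5168 -0.3076  0.1849] toolyang-100.4 tz [ 0.    -0.004 -1.   ]
vice frame mm [ 33.5 -77.1 124.9] f vice [ 0.65 -5.05 -1.66] op 8.6
```

```bash
python3 -c "
import numpy as np
th=np.r_[0,.05,.1,.2,.3,.4,.5,.6,.7,.8,.9,1,1.1,1.2,1.3,1.4,1.5,1.6,1.7,1.8]
p0=np.arctan2(47,38);y=60.4*np.cos(p0+th);z=60.4*np.sin(p0+th)
for t,dy,dz in zip(th[1:],np.diff(y),np.diff(z)):print(t,round(.188*dy/50,3),round(.982*dy/50,3),round(dz/50,3))"
```

```text
0.05 -0.009 -0.047 0.037
0.1 -0.009 -0.049 0.034
0.2 -0.02 -0.102 0.061
0.3 -0.021 -0.108 0.05
0.4 -0.021 -0.112 0.039
0.5 -0.022 -0.115 0.028
0.6 -0.023 -0.118 0.016
0.7 -0.023 -0.119 0.004
0.8 -0.023 -0.118 -0.008
0.9 -0.022 -0.117 -0.02
1.0 -0.022 -0.114 -0.032
1.1 -0.021 -0.111 -0.044
1.2 -0.02 -0.106 -0.055
1.3 -0.019 -0.1 -0.065
1.4 -0.018 -0.093 -0.075
1.5 -0.016 -0.085 -0.084
1.6 -0.015 -0.076 -0.092
1.7 -0.013 -0.067 -0.1
1.8 -0.011 -0.057 -0.106
```

Request:
{"fn": "apply_moves", "kwargs": {"steps": [[-1,-0.007,-0.04,0,0],[-1,-0.009,-0.047,0.037,0],[-1,-0.009,-0.048,0.035,0],[-1,0,0,0,0]], "force": 6}}

```text
time: 12.02
ee_pos: [0.516, -0.3116, 0.1881]
orientation: [0.996, -0.09, 0.0, -0.0]
contact_force: [1.5, 0.4, -1.5]
opening: 0.0086
```

```bash
python3 s.py
```

```text
t12.03 q [ 0.01  0.75  0.86  1.71 -0.66  1.   -0.65] ee [ 0.516  -0.3116  0.1881] toolyang-100.4 tz [ 0.     0.001 -1.   ]
vice frame mm [ 33.4 -81.2 128.1] f vice [ 1.37  0.67 -1.53] op 8.6
```

Request:
{"fn": "apply_moves", "kwargs": {"steps": [[-1,-0.02,-0.102,0.061,0],[-1,-0.021,-0.108,0.05,0],[-1,-0.021,-0.112,0.039,0],[-1,0,0,0,0]]}}

```text
time: 12.52
ee_pos: [0.5127, -0.3293, 0.1964]
orientation: [0.996, -0.091, 0.001, 0.001]
contact_force: [0.2, 1.7, 4.8]
opening: 0.009
```

```bash
python3 s.py; python3 -c "
from h import *
n='side';im=optics.camera(n);cx,cy,w,h=(180,130,110,120)
cv2.imwrite(f'pics/{n}5.png',cv2.resize(im[cy:cy+h,cx:cx+w],None,fx=4,fy=4,interpolation=cv2.INTER_CUBIC))"
```

```text
t12.53 q [ 0.04  0.75  0.86  1.68 -0.65  1.02 -0.63] ee [ 0.5127 -0.3293  0.1964] toolyang-100.4 tz [ 0.001 -0.001 -1.   ]
vice frame mm [ 33.5 -99.2 136.4] f vice [-0.09  1.73  4.82] op 9.0
```

View pics/side5.png

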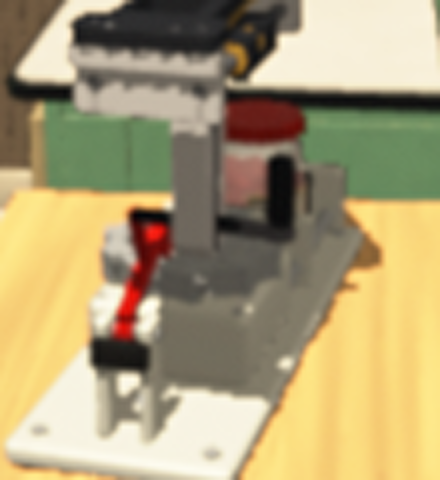

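Request:
{"fn": "apply_moves", "kwargs": {"steps": [[-1,-0.022,-0.115,0.028,0],[-1,-0.023,-0.118,0.016,0],[-1,-0.023,-0.119,0.004,0],[-1,-0.023,-0.118,-0.008,0],[-1,0,0,0,0]]}}

```text
time: 13.2
ee_pos: [0.508, -0.3526, 0.1975]
orientation: [0.996, -0.091, 0.0, 0.001]
contact_force: [1.1, -0.2, 1.0]
opening: 0.0085
```

```bash
python3 s.py
```

```text
t13.20 q [ 0.08  0.76  0.86  1.65 -0.65  1.04 -0.61] ee [ 0.508  -0.3526  0.1975] toolyang-100.4 tz [-0.    -0.001 -1.   ]
vice frame mm [  33.2 -123.   137.5] f vice [1.13 0.01 1.02] op 8.5
```

Request:
{"fn": "apply_moves", "kwargs": {"steps": [[-1,-0.022,-0.117,-0.02,0],[-1,-0.022,-0.114,-0.032,0],[-1,-0.021,-0.111,-0.044,0],[-1,-0.02,-0.106,-0.055,0],[-1,-0.019,-0.1,-0.065,0],[-1,0,0,0,0]]}}

```text
time: 13.95
ee_pos: [0.5027, -0.3796, 0.1864]
orientation: [0.996, -0.091, -0.0, 0.0]
contact_force: [0.4, -0.2, 0.4]
opening: 0.009
```

```bash
python3 s.py
```

```text
t13.95 q [ 0.14  0.78  0.84  1.63 -0.66  1.03 -0.57] ee [ 0.5027 -0.3796  0.1864] toolyang-100.4 tz [-0. -0. -1.]
vice frame mm [  33.1 -150.5  126.4] f vice [ 0.45 -0.11  0.39] op 9.0
```

Request:
{"fn": "apply_moves", "kwargs": {"steps": [[-1,-0.018,-0.093,-0.075,0],[-1,-0.016,-0.085,-0.084,0],[-1,-0.015,-0.076,-0.092,0],[-1,-0.013,-0.067,-0.1,0],[-1,-0.005,-0.03,-0.05,0],[-1,0,0,0,0]]}}

```text
time: 14.7
ee_pos: [0.4995, -0.3966, 0.1665]
orientation: [0.996, -0.09, -0.0, -0.0]
contact_force: [-0.0, -0.4, 0.6]
opening: 0.0086
```

```bash
python3 s.py; python3 -c "
from h import *
n='side';im=optics.camera(n);cx,cy,w,h=(180,130,110,120)
cv2.imwrite(f'pics/{n}6.png',cv2.resize(im[cy:cy+h,cx:cx+w],None,fx=4,fy=4,interpolation=cv2.INTER_CUBIC))"
```

```text
t14.70 q [ 0.18  0.81  0.82  1.62 -0.68  1.01 -0.54] ee [ 0.4995 -0.3966  0.1665] toolyang-100.4 tz [-0.  0. -1.]
vice frame mm [  33.2 -167.8  106.5] f vice [ 0.03 -0.37  0.62] op 8.6
```

View pics/side6.png

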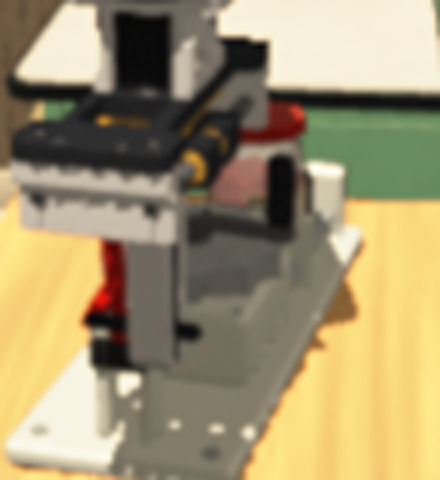

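Request:
{"fn": "apply_moves", "kwargs": {"steps": [[-0.6,0,0,0,0],[-0.3,0,0,0,0],[-0.2,0,0,0,0],[-0.2,0,0,0.3,0],[-0.2,0,0,0.4,0],[-0.2,0,0,0.4,0],[-0.2,0,0,0.3,0]]}}

```text
time: 15.62
ee_pos: [0.5, -0.397, 0.239]
orientation: [0.996, -0.09, 0.001, 0.001]
contact_force: [-0.3, 0.3, -0.3]
opening: 0.0376
```

Request:
{"fn": "apply_moves", "kwargs": {"steps": [[-0.2,0.21,0.62,0,0],[-0.2,0.21,0.62,0,0],[-0.2,0.21,0.62,0,0],[-0.2,0.21,0.62,0,0],[-0.2,0.2,0.62,0,0],[-0.2,0,0,0,0]]}}

```text
time: 16.38
ee_pos: [0.5531, -0.2384, 0.2369]
orientation: [0.996, -0.088, 0.0, -0.001]
contact_force: [0.3, -0.4, 0.3]
opening: 0.0377
```

```bash
python3 s.py; python3 -c "
from h import *
n='side';im=optics.camera(n);cx,cy,w,h=(180,130,110,120)
print([(round(d['score'],2),np.round(d['xyz'],4)) for d in optics.mark_of(n,'crank_grip')],[(round(d['score'],2),np.round(d['xyz'],4)) for d in optics.mark_of(n,'pawl_grip')])
im=optics.camera(n)
cv2.imwrite(f'pics/{n}7.png',cv2.resize(im[cy:cy+h,cx:cx+w],None,fx=4,fy=4,interpolation=cv2.INTER_CUBIC))"
```

```text
t16.38 q [-0.16  0.7   0.91  1.65 -0.61  1.1  -0.81] ee [ 0.5531 -0.2384  0.2369] toolyang-100.1 tz [ 0.     0.002 -1.   ]
vice frame mm [ 56.2  -2.3 176.9] f vice [ 0.35 -0.31  0.27] op 37.7
[(0.58, array([ 0.5515, -0.2418,  0.1837]))] []
```

View pics/side7.png

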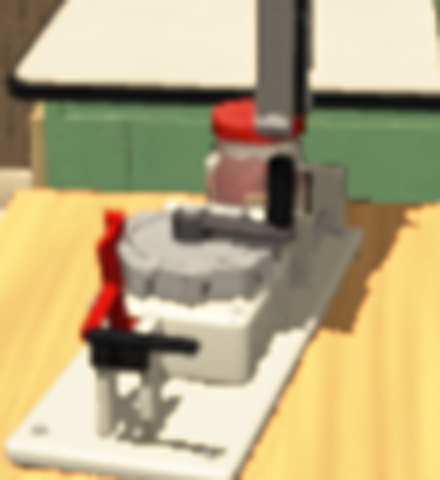

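Request:
{"fn": "apply_moves", "kwargs": {"steps": [[-0.2,-0.04,-0.067,0,0],[-0.2,0,0,-0.24,0],[-0.2,0,0,-0.24,0],[-0.2,0,0,-0.24,0],[-0.2,0,0,-0.24,0],[-0.4,0,0,0,0],[-0.5,0,0,0,0],[-0.56,0,0,0,0]], "force": 6}}

```text
time: 17.58
ee_pos: [0.5501, -0.2441, 0.189]
orientation: [0.996, -0.09, 0.0, -0.001]
contact_force: [0.2, 1.9, 0.4]
opening: 0.021
```

Request:
{"fn": "apply_moves", "kwargs": {"steps": [[-0.62,0,0,0,0],[-0.7,0,0,0,0],[-0.7,0,0,0,0]]}}

```text
time: 17.95
ee_pos: [0.5504, -0.2428, 0.1889]
orientation: [0.996, -0.09, 0.0, -0.002]
contact_force: [0.0, 5.2, 2.7]
opening: 0.018
```

```bash
python3 s.py
```

```text
t17.95 q [-0.13  0.75  0.87  1.71 -0.67  1.   -0.76] ee [ 0.5504 -0.2428  0.1889] toolyang-100.3 tz [ 0.001  0.003 -1.   ]
vice frame mm [ 54.3  -7.1 128.9] f vice [-0.95  5.12  2.75] op 18.0
```

```bash
cat > arc.py <<'E'
import sys,numpy as np
a0,st,n=map(float,sys.argv[1:4]);A=-.1888
t=np.radians(a0+st*np.arange(int(n)+1))+A
d=np.round(55*np.c_[np.diff(np.cos(t)),np.diff(np.sin(t))]/50,3)
print([[-0.7,float(x),float(y),0,round(st/5,2)] for x,y in d])
E
python3 arc.py -7.45 4 14
```

```text
[[-0.7, 0.022, 0.074, 0, 0.8], [-0.7, 0.016, 0.075, 0, 0.8], [-0.7, 0.011, 0.076, 0, 0.8], [-0.7, 0.006, 0.077, 0, 0.8], [-0.7, 0.0, 0.077, 0, 0.8], [-0.7, -0.005, 0.077, 0, 0.8], [-0.7, -0.01, 0.076, 0, 0.8], [-0.7, -0.016, 0.075, 0, 0.8], [-0.7, -0.021, 0.074, 0, 0.8], [-0.7, -0.026, 0.072, 0, 0.8], [-0.7, -0.031, 0.07, 0, 0.8], [-0.7, -0.036, 0.068, 0, 0.8], [-0.7, -0.04, 0.065, 0, 0.8], [-0.7, -0.045, 0.062, 0, 0.8]]
```

First the grip and the preload take-up, then four rows round the arc.

Request:
{"fn": "apply_moves", "kwargs": {"steps": [[-0.7,0.009,0.047,0,0],[-0.7,0,0,0,0],[-0.7,0.022,0.074,0,0.8],[-0.7,0.016,0.075,0,0.8],[-0.7,0.011,0.076,0,0.8],[-0.7,0.006,0.077,0,0.8]], "force": 25}}

```text
time: 18.7
ee_pos: [0.5526, -0.2325, 0.1891]
orientation: [0.999, 0.049, 0.0, 0.004]
contact_force: [1.2, -7.8, -5.3]
opening: 0.0171
```

```bash
cat >> s.py <<'E'
dd=[c*d[0]+s*d[1],-s*d[0]+c*d[1]];an=np.arctan2(dd[1],dd[0]);fv=[c*f[0]+s*f[1],-s*f[0]+c*f[1]]
print("ang %.1f r %.1f  f_tang %.1f f_rad %.1f"%(np.degrees(an),1e3*np.hypot(*dd),-np.sin(an)*fv[0]+np.cos(an)*fv[1],np.cos(an)*fv[0]+np.sin(an)*fv[1]))
E
python3 s.py
```

```text
t18.70 q [-0.12  0.72  0.8   1.72 -0.61  0.96 -0.56] ee [ 0.5526 -0.2325  0.1891] toolyang-84.4 tz [ 0.001 -0.009 -1.   ]
vice frame mm [ 54.5   3.4 129.1] f vice [ 2.67 -7.43 -5.3 ] op 17.1
ang 3.5 r 54.6  f_tang -7.6 f_rad 2.2
```

Request:
{"fn": "apply_moves", "kwargs": {"steps": [[-0.7,0.0,0.077,0,0.8],[-0.7,-0.005,0.077,0,0.8],[-0.7,-0.01,0.076,0,0.8],[-0.7,-0.016,0.075,0,0.8],[-0.7,-0.021,0.074,0,0.8],[-0.7,-0.026,0.072,0,0.8]]}}

```text
time: 19.45
ee_pos: [0.5505, -0.2092, 0.1891]
orientation: [0.967, 0.256, 0.001, 0.004]
contact_force: [4.8, -5.5, -5.5]
opening: 0.0175
```

```bash
python3 s.py
```

```text
t19.45 q [-0.11  0.67  0.69  1.75 -0.52  0.91 -0.25] ee [ 0.5505 -0.2092  0.1891] toolyang-60.4 tz [ 0.004 -0.008 -1.   ]
vice frame mm [ 48.   25.9 129.1] f vice [ 5.78 -4.47 -5.5 ] op 17.5
ang 28.3 r 54.6  f_tang -6.7 f_rad 3.0
```

Request:
{"fn": "apply_moves", "kwargs": {"steps": [[-0.7,-0.031,0.07,0,0.8],[-0.7,-0.036,0.068,0,0.8],[-0.7,-0.04,0.065,0,0.8],[-0.7,-0.045,0.062,0,0.8]]}}

```text
time: 19.95
ee_pos: [0.5437, -0.195, 0.189]
orientation: [0.922, 0.388, 0.001, 0.004]
contact_force: [4.8, -3.4, -5.7]
opening: 0.017
```

```bash
python3 s.py; python3 arc.py 48.55 3 32
```

```text
t19.95 q [-0.09  0.63  0.61  1.78 -0.46  0.87 -0.04] ee [ 0.5437 -0.195   0.189 ] toolyang-44.3 tz [ 0.006 -0.007 -1.   ]
vice frame mm [ 38.8  38.6 129. ] f vice [ 5.34 -2.42 -5.69] op 17.0
ang 44.8 r 54.7  f_tang -5.5 f_rad 2.1
[[-0.7, -0.036, 0.045, 0, 0.6], [-0.7, -0.039, 0.043, 0, 0.6], [-0.7, -0.041, 0.041, 0, 0.6], [-0.7, -0.043, 0.038, 0, 0.6], [-0.7, -0.045, 0.036, 0, 0.6], [-0.7, -0.047, 0.034, 0, 0.6], [-0.7, -0.048, 0.031, 0, 0.6], [-0.7, -0.05, 0.029, 0, 0.6], [-0.7, -0.051, 0.026, 0, 0.6], [-0.7, -0.053, 0.023, 0, 0.6], [-0.7, -0.054, 0.02, 0, 0.6], [-0.7, -0.055, 0.018, 0, 0.6], [-0.7, -0.056, 0.015, 0, 0.6], [-0.7, -0.056, 0.012, 0, 0.6], [-0.7, -0.057, 0.009, 0, 0.6], [-0.7, -0.057, 0.006, 0, 0.6], [-0.7, -0.058, 0.003, 0, 0.6], [-0.7, -0.058, -0.0, 0, 0.6], [-0.7, -0.057, -0.003, 0, 0.6], [-0.7, -0.057, -0.006, 0, 0.6], [-0.7, -0.057, -0.009, 0, 0.6], [-0.7, -0.056, -0.012, 0, 0.6], [-0.7, -0.056, -0.015, 0, 0.6], [-0.7, -0.055, -0.018, 0, 0.6], [-0.7, -0.054, -0.021, 0, 0.6], [-0.7, -0.053, -0.024, 0, 0.6], [-0.7, -0.051, -0.026, 0, 0.6], [-0.7, -0.05, -0.029, 0, 0.6], [-0.7, -0.048, -0.032, 0, 0.6], [-0.7, -0.046, -0.034, 0, 0.6], [-0.7, -0.045, -0.036, 0, 0.6], [-0.7, -0.043, -0.039, 0, 0.6]]
```

Request:
{"fn": "apply_moves", "kwargs": {"steps": [[-0.7,-0.036,0.045,0,0.6],[-0.7,-0.039,0.043,0,0.6],[-0.7,-0.041,0.041,0,0.6]]}}

```text
time: 20.32
ee_pos: [0.5382, -0.1881, 0.1891]
orientation: [0.888, 0.459, 0.001, 0.004]
contact_force: [6.0, -3.3, -6.7]
opening: 0.0173
```

```bash
python3 s.py|tail -1
```

```text
ang 54.1 r 54.7  f_tang -6.6 f_rad 2.1
```

Request:
{"fn": "apply_moves", "kwargs": {"steps": [[-0.7,-0.043,0.038,0,0.6],[-0.7,-0.045,0.036,0,0.6],[-0.7,-0.047,0.034,0,0.6]]}}

```text
time: 20.7
ee_pos: [0.5318, -0.1821, 0.189]
orientation: [0.849, 0.528, 0.001, 0.004]
contact_force: [6.6, -1.4, -5.9]
opening: 0.0177
```

```bash
python3 s.py|tail -1
```

```text
ang 63.3 r 54.8  f_tang -6.0 f_rad 2.9
```

Command angle 66.55°, lag steady at 3.2°. Continuing.

Request:
{"fn": "apply_moves", "kwargs": {"steps": [[-0.7,-0.048,0.031,0,0.6],[-0.7,-0.05,0.029,0,0.6],[-0.7,-0.051,0.026,0,0.6]]}}

```text
time: 21.08
ee_pos: [0.5245, -0.1773, 0.1891]
orientation: [0.805, 0.593, 0.001, 0.004]
contact_force: [7.3, -0.3, -5.0]
opening: 0.0174
```

```bash
python3 s.py|tail -1
```

```text
ang 72.4 r 54.9  f_tang -6.6 f_rad 3.2
```

Request:
{"fn": "apply_moves", "kwargs": {"steps": [[-0.7,-0.053,0.023,0,0.6],[-0.7,-0.054,0.02,0,0.6],[-0.7,-0.055,0.018,0,0.6]]}}

```text
time: 21.45
ee_pos: [0.5165, -0.1737, 0.189]
orientation: [0.756, 0.654, 0.001, 0.003]
contact_force: [7.2, 0.2, -6.5]
opening: 0.0174
```

```bash
python3 s.py|tail -1
```

```text
ang 81.6 r 54.9  f_tang -6.7 f_rad 2.5
```

Request:
{"fn": "apply_moves", "kwargs": {"steps": [[-0.7,-0.056,0.015,0,0.6],[-0.7,-0.056,0.012,0,0.6],[-0.7,-0.057,0.009,0,0.6]]}}

```text
time: 21.82
ee_pos: [0.5081, -0.1714, 0.189]
orientation: [0.703, 0.712, 0.001, 0.003]
contact_force: [5.4, 1.1, -5.3]
opening: 0.0172
```

```bash
python3 s.py|tail -1
```

```text
ang 90.7 r 55.1  f_tang -5.2 f_rad 2.0
```

Request:
{"fn": "apply_moves", "kwargs": {"steps": [[-0.7,-0.057,0.006,0,0.6],[-0.7,-0.058,0.003,0,0.6],[-0.7,-0.058,0,0,0.6]]}}

```text
time: 22.2
ee_pos: [0.4993, -0.1705, 0.189]
orientation: [0.644, 0.765, 0.001, 0.003]
contact_force: [7.0, 1.9, -5.1]
opening: 0.0173
```

```bash
python3 s.py|tail -1
```

```text
ang 99.9 r 55.1  f_tang -7.0 f_rad 2.0
```

Request:
{"fn": "apply_moves", "kwargs": {"steps": [[-0.7,-0.057,-0.003,0,0.6],[-0.7,-0.057,-0.006,0,0.6],[-0.7,-0.057,-0.009,0,0.6]]}}

```text
time: 22.58
ee_pos: [0.4921, -0.1708, 0.1891]
orientation: [0.582, 0.813, 0.002, 0.004]
contact_force: [9.7, 3.8, -7.0]
opening: 0.0174
```

```bash
python3 s.py|tail -1
```

```text
ang 107.3 r 55.2  f_tang -10.1 f_rad 2.7
```

Request:
{"fn": "apply_moves", "kwargs": {"steps": [[-0.7,0,0,0,0],[-0.7,0,0,0,0]]}}

```text
time: 22.82
ee_pos: [0.4918, -0.1708, 0.189]
orientation: [0.583, 0.812, 0.002, 0.003]
contact_force: [8.1, 4.0, -6.1]
opening: 0.0175
```

```bash
python3 s.py|tail -1
```

```text
ang 107.7 r 55.2  f_tang -8.6 f_rad 3.0
```

Request:
{"fn": "apply_moves", "kwargs": {"steps": [[-0.7,-0.037,-0.007,0,0.2],[-0.7,0,0,0,0]]}}

```text
time: 23.08
ee_pos: [0.4907, -0.1709, 0.1891]
orientation: [0.576, 0.818, 0.002, 0.004]
contact_force: [9.5, 3.8, -6.9]
opening: 0.0173
```

```bash
python3 s.py|tail -1
```

```text
ang 108.8 r 55.2  f_tang -10.0 f_rad 2.4
```

Request:
{"fn": "apply_moves", "kwargs": {"steps": [[-0.7,-0.036,-0.01,0,0.2],[-0.7,0,0,0,0],[-0.7,0,0,0,0]]}}

```text
time: 23.45
ee_pos: [0.4893, -0.1711, 0.1891]
orientation: [0.568, 0.823, 0.002, 0.004]
contact_force: [10.3, 4.6, -8.7]
opening: 0.0174
```

```bash
python3 s.py
```

```text
t23.45 q [ 0.09  0.5   0.29  1.93 -0.21  0.73  0.86] ee [ 0.4893 -0.1711  0.1891] toolyang20.7 tz [ 0.01  -0.001 -1.   ]
vice frame mm [-19.1  51.8 129.1] f vice [ 9.23  6.49 -8.72] op 17.4
ang 110.3 r 55.2  f_tang -10.9 f_rad 2.9
```

Request:
{"fn": "apply_moves", "kwargs": {"steps": [[-0.7,0.029,0.008,0,0],[-0.7,0.029,0.008,0,0],[-0.7,0.02,0.006,0,0],[-0.7,0,0,0,0]]}}

```text
time: 23.95
ee_pos: [0.4896, -0.171, 0.189]
orientation: [0.569, 0.822, 0.001, 0.002]
contact_force: [5.6, 2.8, -3.4]
opening: 0.0173
```

```bash
python3 s.py
```

```text
t23.95 q [ 0.08  0.5   0.29  1.93 -0.2   0.74  0.85] ee [ 0.4896 -0.171   0.189 ] toolyang20.6 tz [ 0.003 -0.001 -1.   ]
vice frame mm [-18.9  51.9 129. ] f vice [ 4.93  3.79 -3.42] op 17.3
ang 110.0 r 55.3  f_tang -5.9 f_rad 1.9
```

Request:
{"fn": "apply_moves", "kwargs": {"steps": [[-0.7,0.029,0.008,0,0],[-0.7,0.029,0.008,0,0],[-0.7,0,0,0,0]]}}

```text
time: 24.32
ee_pos: [0.49, -0.1709, 0.1889]
orientation: [0.569, 0.822, -0.001, -0.0]
contact_force: [-0.1, -1.1, 3.2]
opening: 0.0175
```

```bash
python3 s.py
```

```text
t24.32 q [ 0.08  0.5   0.29  1.92 -0.2   0.75  0.85] ee [ 0.49   -0.1709  0.1889] toolyang20.6 tz [-0.001 -0.001 -1.   ]
vice frame mm [-18.5  52.2 128.9] f vice [ 0.08 -1.11  3.23] op 17.5
ang 109.5 r 55.4  f_tang 0.3 f_rad -1.1
```

Request:
{"fn": "apply_moves", "kwargs": {"steps": [[-0.55,0,0,0,0],[-0.4,0,0,0,0],[-0.2,0,0,0,0],[-0.2,0,0,0,0],[-0.2,0,0,0.3,0],[-0.2,0,0,0.5,0],[-0.2,0,0,0.5,0],[-0.2,0,0,0.6,0]]}}

```text
time: 25.32
ee_pos: [0.4906, -0.1701, 0.2854]
orientation: [0.569, 0.822, 0.0, 0.0]
contact_force: [0.6, -0.1, 0.2]
opening: 0.0379
```

Request:
{"fn": "apply_moves", "kwargs": {"steps": [[-0.2,-0.2,0.6,0.6,0],[-0.2,-0.2,0.7,0.4,0],[-0.2,-0.2,0.7,0.2,0],[-0.2,-0.2,0.7,0,0],[-0.2,-0.2,0.7,0,0],[-0.2,-0.2,0.7,0,0],[-0.2,-0.2,0.7,0,0],[-0.2,0,0,0,0]]}}

```text
time: 26.32
ee_pos: [0.4202, 0.0723, 0.3447]
orientation: [0.567, 0.824, 0.001, 0.0]
contact_force: [0.9, -0.7, 0.6]
opening: 0.0377
```

```bash
python3 s.py; python3 - <<'E'
from h import *
P=np.array((.4984,-.2256));A=-.1888;c,s=np.cos(A),np.sin(A)
for n in('side','top'):
    im=optics.camera(n);cx,cy,w,h=(140,140,180,110) if n=='top' else (170,120,130,140)
    cv2.imwrite(f'pics/{n}8.png',cv2.resize(im[cy:cy+h,cx:cx+w],None,fx=4.2,fy=4.2,interpolation=cv2.INTER_CUBIC))
    for l in ('crank_grip','pawl_grip','jam_jar','jaw'):
        for d in optics.mark_of(n,l)[:1]:
            x=np.array(d['xyz']);e=x[:2]-P;v=np.array([c*e[0]+s*e[1],-s*e[0]+c*e[1],x[2]-.06])*1e3
            print(n,l,round(d['score'],2),np.round(v,1),np.degrees(np.arctan2(v[1],v[0])).round(1))
E
```

```text
t26.32 q [-0.43  0.16  0.23  1.92 -0.04  1.06  0.18] ee [0.4202 0.0723 0.3447] toolyang20.9 tz [ 0.001  0.001 -1.   ]
vice frame mm [-132.7  278.   284.7] f vice [ 0.99 -0.57  0.6 ] op 37.7
ang 115.5 r 308.0  f_tang -0.6 f_rad -0.9
side crank_grip 0.78 [-18.1  55.6 123. ] 108.0
side pawl_grip 0.68 [  28.1 -166.2  103.4] -80.4
side jam_jar 0.79 [  0.4 146.4  15.1] 89.8
top crank_grip 0.73 [-16.7  52.9 126.7] 107.5
top pawl_grip 0.62 [  28.9 -173.   102.8] -80.5
top jaw 0.21 [219.3  45.1   0. ] 11.6
```

View pics/side8.png

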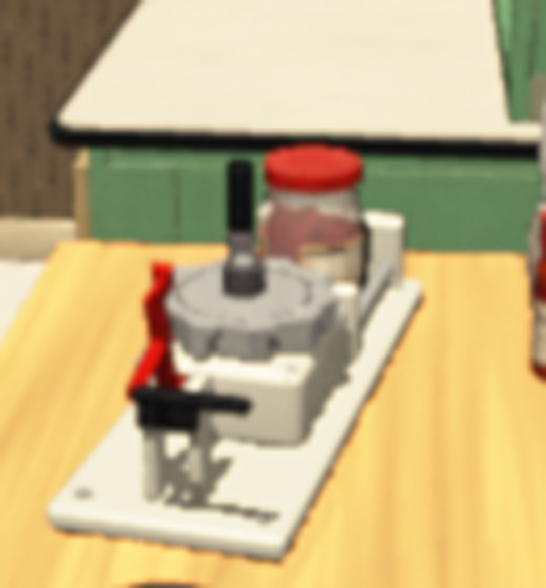

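View pics/top8.png

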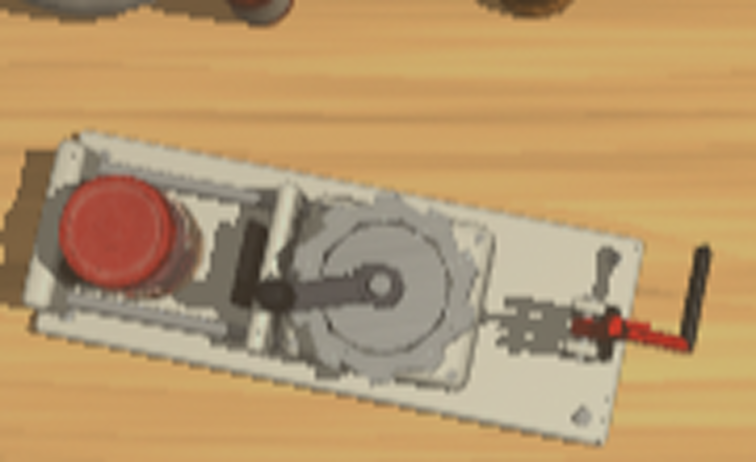

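```bash
python3 - <<'E'
from h import *
P=np.array((.4984,-.2256));A=-.1888
im1=optics.camera("top");im0=cv2.imread("pics/top0.png");cv2.imwrite("pics/topraw9.png",im1)
imS=optics.camera("side");cv2.imwrite("pics/sideraw9.png",imS)
t=np.linspace(0,2*np.pi,60)
def model(n,a):
    pts=[]
    for z in(.10,.142):
        pts.append(V(P,A,np.c_[.055*np.cos(a)+.009*np.cos(t),.055*np.sin(a)+.009*np.sin(t),0*t+z]))
    h=cv2.convexHull(proj(n,np.vstack(pts)).astype(np.float32))[:,0]
    S=8;m=np.zeros((384*S,512*S),np.uint8);cv2.fillPoly(m,[np.round((h+.5)*S-.5).astype(int)],255)
    return cv2.resize(m,(512,384),interpolation=cv2.INTER_AREA)/255.
def score(n,im,a):
    g=cv2.cvtColor(im,cv2.COLOR_BGR2GRAY).astype(float);best=None
    m=model(n,a);ys,xs=np.where(m>0);y0,y1,x0,x1=ys.min()-3,ys.max()+4,xs.min()-3,xs.max()+4
    w=m[y0:y1,x0:x1];q=g[y0:y1,x0:x1];out=(w==0)
    return (w*q).sum()/w.sum()
for n,im,r in(("top",im0,(-12,12)),("top",im1,(96,122)),("side",cv2.imread("pics/side0.png"),(-12,12)),("side",imS,(96,122))):
    an=np.arange(*r,1);sc=[score(n,im,np.radians(a)) for a in an];print(n,an[np.argmin(sc)],np.round(sc,0).astype(int))
for n in("side","top"):
    for l in("crank_grip",):print(n,np.round(optics.mark_of(n,l)[0]["xyz"],4))
E
```

```text
top -2 [119 113 107 101  95  89  84  78  73  70  70  71  75  80  85  90  95 100
 106 112 117 123 129 134]
top 109 [ 98  95  93  90  87  85  82  79  75  72  69  66  64  63  63  65  68  71
  75  79  83  87  91  95  99 103]
side 3 [60 58 56 54 52 51 49 48 47 46 46 45 45 44 44 44 44 45 45 45 45 45 46 46]
side 108 [88 84 80 75 71 67 62 56 51 47 44 42 42 45 47 51 55 59 64 70 74 79 84 89
 93 98]
side [ 0.4903 -0.168   0.1843]
top [ 0.4921 -0.1707  0.1879]
```

Request:
{"fn": "apply_moves", "kwargs": {"steps": [[-0.2,0.2,-0.69,0,0],[-0.2,0.2,-0.69,0,0],[-0.2,0.2,-0.69,0,0],[-0.2,0.2,-0.69,0,0],[-0.2,0.2,-0.69,0,0],[-0.2,0.2,-0.7,-0.4,0],[-0.2,0.2,-0.7,-0.6,0],[-0.2,0,0,-0.6,0]]}}

```text
time: 28.02
ee_pos: [0.4911, -0.1759, 0.2628]
orientation: [0.571, 0.821, -0.001, 0.001]
contact_force: [0.3, 0.8, 0.2]
opening: 0.0376
```

```bash
python3 s.py
```

```text
t28.02 q [ 0.04  0.41  0.35  1.83 -0.17  0.93  0.82] ee [ 0.4911 -0.1759  0.2628] toolyang20.4 tz [ 0.001 -0.002 -1.   ]
vice frame mm [-16.5  47.4 202.8] f vice [0.1  0.88 0.22] op 37.6
ang 109.2 r 50.2  f_tang -0.4 f_rad 0.8
```

Request:
{"fn": "apply_moves", "kwargs": {"steps": [[-0.2,-0.02,0.08,0,0],[-0.2,0,0,-0.3,0],[-0.2,0,0,0,0]]}}

```text
time: 28.4
ee_pos: [0.4897, -0.1678, 0.2486]
orientation: [0.569, 0.823, 0.0, -0.0]
contact_force: [-0.4, 0.1, 1.0]
opening: 0.0375
```

```bash
python3 s.py
```

```text
t28.40 q [ 0.04  0.42  0.34  1.86 -0.18  0.89  0.82] ee [ 0.4897 -0.1678  0.2486] toolyang20.7 tz [-0.  0. -1.]
vice frame mm [-19.4  55.2 188.6] f vice [-0.39 -0.01  1.02] op 37.5
ang 109.4 r 58.5  f_tang 0.4 f_rad 0.1
```

Request:
{"fn": "apply_moves", "kwargs": {"steps": [[-0.2,0.01,-0.065,-0.2,0],[-0.2,0,0,-0.3,0],[-0.2,0,0,-0.3,0],[-0.2,0,0,-0.39,0],[-0.2,0,0,0,0],[-0.45,0,0,0,0],[-0.55,0,0,0,0],[-0.6,0,0,0,0]], "force": 4}}

```text
time: 29.4
ee_pos: [0.4906, -0.1719, 0.1897]
orientation: [0.569, 0.822, 0.0, 0.0]
contact_force: [0.5, 0.3, -0.1]
opening: 0.0188
```

Request:
{"fn": "apply_moves", "kwargs": {"steps": [[-0.65,0,0,0,0],[-0.7,0,0,0,0]]}}

```text
time: 29.65
ee_pos: [0.4905, -0.1718, 0.1896]
orientation: [0.569, 0.822, 0.0, 0.0]
contact_force: [0.0, 0.5, 2.8]
opening: 0.018
```

```bash
python3 s.py
```

```text
t29.65 q [ 0.07  0.5   0.31  1.92 -0.22  0.75  0.87] ee [ 0.4905 -0.1718  0.1896] toolyang20.6 tz [ 0.001 -0.    -1.   ]
vice frame mm [-17.8  51.3 129.6] f vice [-0.06  0.48  2.82] op 18.0
ang 109.1 r 54.3  f_tang -0.1 f_rad 0.5
```

Request:
{"fn": "apply_moves", "kwargs": {"steps": [[-0.7,0,0,0,0],[-0.7,-0.036,-0.01,0,0],[-0.7,-0.036,-0.01,0,0],[-0.7,-0.036,-0.01,0,0],[-0.7,0,0,0,0]], "force": 25}}

```text
time: 30.28
ee_pos: [0.49, -0.172, 0.1898]
orientation: [0.568, 0.823, 0.003, 0.004]
contact_force: [9.3, 3.0, -3.0]
opening: 0.0173
```

```bash
python3 s.py|tail -1
```

```text
ang 109.8 r 54.2  f_tang -9.7 f_rad 1.5
```

Request:
{"fn": "apply_moves", "kwargs": {"steps": [[-0.7,-0.036,-0.012,0,0],[-0.7,0,0,0,0]]}}

```text
time: 30.52
ee_pos: [0.4888, -0.1722, 0.1898]
orientation: [0.568, 0.823, 0.003, 0.004]
contact_force: [12.0, 4.5, -4.4]
opening: 0.0175
```

```bash
python3 s.py|tail -1
```

```text
ang 111.0 r 54.2  f_tang -12.6 f_rad 2.3
```

Request:
{"fn": "apply_moves", "kwargs": {"steps": [[-0.7,0.029,0.008,0,0],[-0.7,0.029,0.008,0,0],[-0.7,0.029,0.008,0,0],[-0.7,0.029,0.008,0,0],[-0.7,0,0,0,0]]}}

```text
time: 31.15
ee_pos: [0.4892, -0.1721, 0.1896]
orientation: [0.569, 0.822, 0.0, 0.0]
contact_force: [2.8, 2.1, 5.0]
opening: 0.0179
```

```bash
python3 s.py|tail -1
```

```text
ang 110.6 r 54.3  f_tang -3.1 f_rad 1.6
```

Request:
{"fn": "apply_moves", "kwargs": {"steps": [[-0.7,0.02,0.006,0,0],[-0.7,0.01,0.003,0,0],[-0.7,0,0,0,0]]}}

```text
time: 31.52
ee_pos: [0.4897, -0.172, 0.1896]
orientation: [0.569, 0.822, -0.0, -0.0]
contact_force: [0.7, 1.3, 7.8]
opening: 0.0176
```

```bash
python3 s.py|tail -1
```

```text
ang 110.0 r 54.3  f_tang -0.9 f_rad 1.2
```

Request:
{"fn": "apply_moves", "kwargs": {"steps": [[-0.6,0,0,0,0],[-0.4,0,0,0,0],[-0.2,0,0,0,0],[-0.2,0,0,0,0],[-0.2,0,0,0.3,0],[-0.2,0,0,0.5,0],[-0.2,0,0,0.5,0],[-0.2,0,0,0.6,0]]}}

```text
time: 32.52
ee_pos: [0.4902, -0.1719, 0.2859]
orientation: [0.569, 0.822, -0.0, 0.0]
contact_force: [-0.6, -0.0, 0.2]
opening: 0.0374
```

Request:
{"fn": "apply_moves", "kwargs": {"steps": [[-0.2,-0.2,0.6,0.6,0],[-0.2,-0.2,0.7,0.4,0],[-0.2,-0.2,0.7,0.2,0],[-0.2,-0.2,0.7,0,0],[-0.2,-0.2,0.7,0,0],[-0.2,-0.2,0.7,0,0],[-0.2,0,0,0,0],[-0.2,0,0,0,0]]}}

```text
time: 33.52
ee_pos: [0.4306, 0.0323, 0.3449]
orientation: [0.569, 0.822, 0.0, 0.001]
contact_force: [0.5, -0.0, -0.0]
opening: 0.0376
```

```bash
python3 s.py; python3 - <<'E'
from h import *
im=optics.camera("top");cv2.imwrite("pics/top10.png",im)
im=optics.camera("side");cv2.imwrite("pics/side10.png",im)
for n in("side","top"):
    for l in("crank_grip","pawl_grip","jam_jar"):
        print(n,l,[np.round(d["xyz"],4) for d in optics.mark_of(n,l)[:1]])
E
```

```text
t33.52 q [-0.38  0.17  0.28  1.91 -0.05  1.07  0.29] ee [0.4306 0.0323 0.3449] toolyang20.6 tz [ 0.001 -0.    -1.   ]
vice frame mm [-115.   240.6  284.9] f vice [ 0.5   0.05 -0.01] op 37.6
ang 115.5 r 266.6  f_tang -0.5 f_rad -0.2
side crank_grip [array([ 0.4882, -0.1684,  0.1831])]
side pawl_grip [array([ 0.4961, -0.3972,  0.1623])]
side jam_jar [array([ 0.527 , -0.0778,  0.0752])]
top crank_grip [array([ 0.4931, -0.1711,  0.1874])]
top pawl_grip [array([ 0.4965, -0.4021,  0.1636])]
top jam_jar [array([ 0.5254, -0.079 ,  0.0754])]
```

View pics/top10.png

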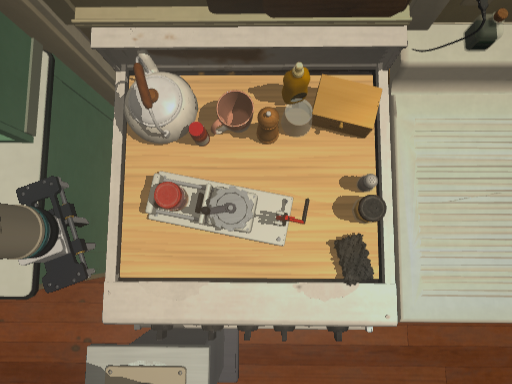

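View pics/side10.png

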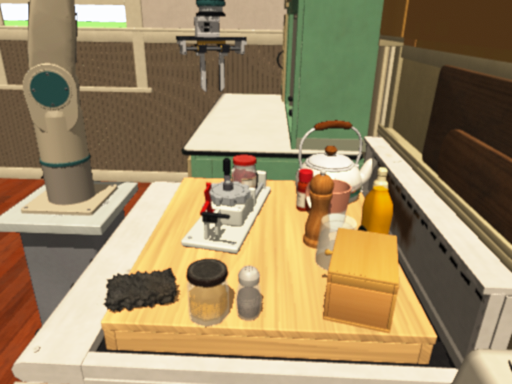

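The pictures show everything in place. The pawl lies back (top view, pixel 290,215), the jar stands at (168,194), the jaw is open, and the arm is clear of everything.

```bash
python3 -c "
from h import *
print(order.job_done())"
```

```text
the job is handed in; nothing more can be done
None
```

I finished the job in the order asked and handed it in at about 34 s of the 67 s allowed.

- **Unhooking:** I eased the knob about 6 mm clockwise, pushing with roughly 7 N at most.
- **Pawl:** I led the pawl over by its bar and let it go just short of its rest. Both cameras then placed the bar within 3 to 5 mm of its rest position.
- **Opening the jaw:** I wound the crank anticlockwise by feel. The drag was steady at about 6 N, then the knob force began to climb at about 105–107°.
- **Seating on the stop:** I pushed to 10.9 N, eased off and let go, with the knob at 109.5°. The cameras put the released knob at 107.5–109.5°, which was too coarse to rule out a slip back, so I gripped it again. It was still at 109.1° and did not give until about 9.7 N. I then seated it a little further, to 12.6 N. I estimate that leaves roughly 20 N at the jaw, well under the 75 N limit.
- **Last checks:** The crank measured 110° just before the final release. The last camera readings of the knob agree with that to within their few millimetres. The jar is standing in its place, the other things look unmoved, and the arm is clear with no contact force.

The jar's pressure and the jaw's final force could not be measured directly; I worked them out from the knob's force and travel. The camera network gave no usable reading of the jaw itself, so I judged it open from the pictures and the crank.

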